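# Gauge-test cake-tier pillars from a sloped bin

## Robot

A 7-joint arm with a two-finger parallel gripper is mounted at the origin on the work surface. World frame = base frame: x ahead of the robot, y to its left, z up, the work surface at z = 0. Lengths are in m, angles in rad, forces in N, time in s.
With the tool pointing down it reaches from about 0.4 to 0.875 m from the base axis. Payload 6.5 kg.
Tool frame: the origin (TCP) lies on the centre line of the jaws, within the pads' length; the fingertips stand 25 mm ahead of it and the grasp point (between the pads) lies 6 mm ahead of it; z points along the fingers, y is the direction in which the jaws open and shut (so a half turn about z gives the same grasp; the last joint's range is limited). The gripper opens to 88 mm and grips with 3 to 60 N. Pads are 18 mm wide; open, the fingers measure 123 mm over their backs; the gripper's body (75 mm by 187 mm) begins 45 mm behind the grasp point.
Start: joints at [-1.401, 0.536, -0.004, 1.538, 0.003, 1.067, -0.071], TCP at [0.152, 0.632, 0.264] pointing down, gripper open.
Joint ranges: [-2.7, 2.7], [-0.37, 2.16], [-1.27, 1.26], [0.24, 2.4], [-1.31, 4.45], [0.19, 1.91], [-2.76, 2.76]. Speed limits (rad/s): [2.39, 2.39, 3.14, 3.14, 3.14, 3.14, 3.14].

## Interface

Orientations are given as a unit quaternion [x, y, z, w].
In Python, from workcell import env gives the robot as it stands.
- The arm moves only by the tool drive_tool, never from a script. Its argument "commands" is a list of rows, each a list of 3 entries, a list of its own where there are three numbers: the shift along the tool's x, y, z in mm, then the turn about the tool's z in degrees, then the gripper command: -1 is shut, 1 is fully open, values between are in proportion. In form: [[[dx, dy, dz], spin, grip], ...]. A call has 1 to 5 rows; each row is the pose to reach, as a shift and turn from the pose commanded when the call began, along the tool's axes at that moment; what a row does not reach only later rows make up. A row lasts 1/10 s, in which the tool goes at most 50 mm and 8.59 degrees, less where a joint would pass 70% of its speed; a pose out of reach is approached as far as the arm can. A call with a gripper value outside its range is refused whole. The fingers move at their own pace and stop on an object; "force" is the grip in N (left out, the last holds). Time passes only in rows, so rows that repeat a pose let the fingers close. It gives the time, the measured TCP pose, the force and the opening at its end, in the units of the state.
- env.observe(): the state, without advancing time (a new reading comes with each control period).
- env.read_camera(name): name is "scene" or "top" or "wrist"; returns (picture, depth): 400x640x3 uint8, red, green, blue; 400x640 float32, m along the optical axis (not along the pixel's ray), 0 where there is no reading.
- env.get_calibration(name): a dict with "intrinsics" (3x3 intrinsics, pixels), "position" and "attitude" of the camera in the world; the wrist camera has in their place "mount" (4x4, takes a point from camera to tool coordinates, whose origin is the TCP and whose axes are the flange's). Camera axes: x right, y down, z forward; pixel columns grow to the right and rows downward; lengths in m; the calibration is good to about 2 mm. A picture is of the moment at which its call begins: read the wrist's pose just before it. get_calibration takes no time and is no camera call.
- env.finish_job(): hands the job in, once; it reports no verdict.
Trained networks look in the newest picture that a camera, given by its name, has taken for a name from the list of things; names that differ only in an ending like _2 or _b are one class to them, and where a whole thing is asked for, a point or a joint stands for the part that bears it (a point fixed in the world has none). Each returns a list of dicts, best first, with "p" (0 to 1); they miss things now and then, are a little off and sometimes report something else, mostly with a low value. They report only what shows in the picture. A call takes as long as a camera call. They do not tell look-alikes from the thing itself.
- env.masks_of(label, camera): "region" (400x640 bool, what is visible of it) and "rect" ([left, top, right, bottom] as shares, 0 to 1, of the picture: columns of its width, rows of its height, round what is visible of it).
- env.tip_of(label, camera): "location" ([column, row] as shares, 0 to 1, of the picture: columns of its width, rows of its height: a listed point, or the origin of a listed thing).
The state is a dict: "time": time; "qpos": joint angles; "qd": joint speeds; "effort": joint torques, N m; "tcp_pos": TCP position; "eef_rot": TCP orientation; "wrist_force": force on the tool from outside, world axes, zero at the start; "wrist_torque": the same for the moment, N m; "opening": finger opening in m.
Only numpy, scipy, OpenCV 4.12 (cv2) and the standard library are available. Lean on these libraries where they do the work, as an engineer would, in place of code of your own. Each camera call takes 0.05 s, during which the arm holds its last target. There are 200 camera calls.

## Task

Two white tier pillars with a red band stand in the sloped blue bin; one of them is blocked inside, which only the brass gauge pin will show. Take one pillar, push it foot first straight down over the pin as far as it will go, and stand it upright in the green tray if it went fully home on the base or in the red tray if it stopped short; only then take the other pillar, test it in the same way and stand it upright in the tray it belongs in. Leave everything else where it is, and let go of everything at the end.

Things in the scene. Friction and masses are not known exactly. Their poses are not given: they have to be found in the camera images.
- pillar_a: First white cake-tier pillar with a red mid band: tube 44 mm across, 110 mm tall, top closed. Origin: centre of its open foot; z up the tube. Foot hole 32 mm across, 102 mm deep if sound, blocked 20 mm in if faulty (not visible). Starts in a bin compartment, leaning 0.26 rad to the bin's -x side; its upper 55 mm stand clear. Sound or faulty: unknown.
- pillar_b: Second white cake-tier pillar with a red mid band: tube 44 mm across, 110 mm tall, top closed. Origin: centre of its open foot; z up the tube. Foot hole 32 mm across, 102 mm deep if sound, blocked 20 mm in if faulty (not visible). Starts in a bin compartment, leaning 0.26 rad to the bin's -x side; its upper 55 mm stand clear. Just one of the two is faulty.
- bin: fixed blue bin of four compartments at y = -0.1245, -0.0415, 0.0415, 0.1245 m, each 78 (y) x 58 mm. Origin: on the table under its middle. The box is 344 mm along y, 70 mm deep, 55 mm high and leans 0.26 rad towards its own -x (robot's) side; floor about 30 mm above the table, highest rim 90 mm. Which compartment holds what varies.
- gauge_seat (a point): foot of the upright brass gauge pin, on its axis, z up: the top of a fixed dark steel base 90 x 90 mm, 15 mm high, with a yellow disc. Pin 26 mm across, 60 mm tall, last 10 mm tapered to 14 mm. A sound pillar goes down until its foot stands on the base; a faulty one stops with its foot about 40 mm above the base.
- pass_tray: fixed green open tray for sound pillars, 120 x 120 mm outside, 32 mm high, walls and floor 5 mm thick. Origin: centre of its underside.
- reject_tray: fixed red open tray for faulty pillars, same size as the green one. Origin: centre of its underside. The green and red trays may change sides.
- steel_tube: loose steel tube standing in another compartment of the bin, 38 mm across, 92 mm long; leave alone. Origin: centre of its foot, z along it.
- wood_pusher: loose wooden pusher standing in another compartment of the bin, 39 mm across, 98 mm long; leave alone. Origin: centre of its foot, z along it.
- nozzle: loose steel piping nozzle standing on the table, a cone 42 mm across and 55 mm tall; leave alone. Origin: centre of its foot.
- cutter: loose ring cutter standing on the table, 48 mm across, 36 mm tall; leave alone. Origin: centre of its foot.
- spatula: loose palette knife with black handle lying on the table, 180 mm long along its x; leave alone.
- mug: loose steel measuring cup, 84 mm across, 70 mm tall; leave alone. Origin: centre of its foot.
Things that resemble listed ones, but are neither listed nor needed, are in the scene too. Leave any purple look-alike of the part that bears gauge_seat alone.

How it is judged:
By the outcome, as a careful person would: the job done as asked, in the order asked, and still so for the second after the job is handed in, with the robot touching nothing.
It also fails if it takes over 56 s, if anything falls off the work surface, if the arm or the gripper's body presses on something with over 40 N, if the wrist force passes 120 N, or if a joint passes its speed limit or range.

## Working session

There is one attempt and no reset: what is moved stays moved. The work goes in short steps, Python scripts to look and compute and a tool call to move; the robot and the scene stay as the last step left them, time stands still between calls to the robot, and variables do not carry over. Pictures are saved under pics/ and viewed, about 8 in all and at most 12, crops included, and the job is handed in when it is done.

Besides the shell and the picture viewer there is one more tool, called as a command line: name --argument value ..., lists and objects as JSON in quotes. drive_tool: Moves the arm, as the interface text tells. Its arguments: {"type":"object","properties":{"commands":{"type":"array"},"force":{"type":"number"}},"required":["commands"]}

```bash
mkdir -p pics; ls
cat > h.py <<'E'
import numpy as np, cv2
from scipy.spatial.transform import Rotation as R
from workcell import env
def campose(n):
    c=env.get_calibration(n); K=np.array(c["intrinsics"])
    if "mount" in c:
        s=env.observe(); T=np.eye(4); T[:3,:3]=R.from_quat(s["eef_rot"]).as_matrix(); T[:3,3]=s["tcp_pos"]
        return K,T@np.array(c["mount"])
    T=np.eye(4); a=np.array(c["attitude"]); T[:3,:3]=a if a.shape==(3,3) else R.from_quat(a).as_matrix(); T[:3,3]=c["position"]
    return K,T
def cloud(n):
    K,T=campose(n); im,d=env.read_camera(n)
    v,u=np.mgrid[:400,:640]
    P=np.stack([(u-K[0,2])/K[0,0]*d,(v-K[1,2])/K[1,1]*d,d],-1)@T[:3,:3].T+T[:3,3]
    P[d==0]=np.nan
    return im,P
def save(im,f): cv2.imwrite("pics/"+f,cv2.cvtColor(im,cv2.COLOR_RGB2BGR))
E
python3 - <<'E'
from h import *
print(env.get_calibration("top"),env.get_calibration("scene")); s=env.observe(); print(s)
ims=[]
for n in ["top","scene"]:
    im,P=cloud(n); save(im,n+"0.png"); np.savez(n+"0.npz",im=im,P=P)
    for l in ["pillar_a","bin","gauge_seat","pass_tray","reject_tray","steel_tube","wood_pusher","mug","nozzle","cutter","spatula"]:
        for m in env.masks_of(l,n)[:3]:
            q=P[m["region"]]; q=q[~np.isnan(q[:,0])]
            if len(q): print(n,l,round(m["p"],2),np.round(np.array(m["rect"])*[640,400,640,400]).astype(int),np.round(np.median(q,0),3),np.round(np.percentile(q,2,axis=0),3),np.round(np.percentile(q,98,axis=0),3))
    for m in env.tip_of("gauge_seat",n): print(n,"tip",m["p"],np.array(m["location"])*[640,400])
E
```

```text
pics
{'intrinsics': array([[497.38487187,   0.        , 327.44786598],
       [  0.        , 497.38487187, 208.65188861],
       [  0.        ,   0.        ,   1.        ]]), 'position': array([0.27765527, 0.01748142, 1.11784118]), 'attitude': array([ 0.70433394, -0.70343625,  0.06124904, -0.07307333])} {'intrinsics': array([[403.11817297,   0.        , 317.65123154],
       [  0.        , 403.11817297, 199.42205997],
       [  0.        ,   0.        ,   1.        ]]), 'position': array([ 0.97786438, -0.5668216 ,  0.579433  ]), 'attitude': array([ 0.83167913,  0.3044255 , -0.15835423, -0.4365305 ])}
{'time': 0.0, 'qpos': array([-1.40117651,  0.53714638, -0.00446186,  1.53883842,  0.00257929,
        1.06729325, -0.07122506]), 'qd': array([ 0.00073105, -0.0010079 , -0.00078105, -0.00106546,  0.00033953,
       -0.0007744 ,  0.00180723]), 'effort': array([ 1.97897566e-05, -5.70994484e+01,  9.91207436e-01, -2.51591742e+01,
       -5.61706431e-02,  1.80958951e-02,  1.66191217e-04]), 'tcp_pos': array([0.15172979, 0.63147052, 0.26286516]), 'eef_rot': array([ 1.17608658e-01,  9.93059665e-0
[... 2967 characters left out ...]
66] [0.668 0.138 0.123]
scene wood_pusher 0.32 [184 308 283 394] [ 0.619 -0.326  0.004] [ 0.582 -0.436  0.002] [ 0.643 -0.263  0.021]
scene mug 0.9 [423 144 455 178] [0.603 0.369 0.049] [0.561 0.349 0.005] [0.636 0.427 0.071]
scene mug 0.29 [345 191 372 239] [ 0.635 -0.04   0.113] [ 0.606 -0.048  0.064] [ 0.652 -0.015  0.141]
scene nozzle 0.49 [321 164 338 187] [0.421 0.142 0.023] [0.404 0.132 0.002] [0.432 0.155 0.055]
scene cutter 0.74 [237 233 266 256] [ 0.457 -0.163  0.022] [ 0.43  -0.186  0.001] [ 0.477 -0.14   0.037]
scene spatula 0.58 [188 308 282 394] [ 0.618 -0.328  0.004] [ 0.581 -0.435  0.001] [ 0.644 -0.263  0.021]
scene tip 0.95 [228.608 214.4  ]
scene tip 0.89 [293.504 216.92 ]
```

Run:
```python
from h import *
a=cv2.resize(cv2.imread("pics/top0.png")[100:330,120:560],None,fx=1.8,fy=1.8,interpolation=cv2.INTER_CUBIC)
cv2.imwrite("pics/t1.png",a)
for n in ["top","scene"]:
    z=np.load(n+"0.npz");im,P=z["im"],z["P"]
    for nm,c in [("G1",(.462,-.032)),("G2",(.322,-.121))]:
        r=np.hypot(P[...,0]-c[0],P[...,1]-c[1])
        m=(r<.035)&(P[...,2]>.03)&(P[...,2]<.09); q=P[m]
        print(n,nm,"pin",m.sum(),q.mean(0).round(4),q[q[:,2]>.06].mean(0).round(4),q.max(0).round(3))
        b=(r<.075)&(np.abs(P[...,2]-.015)<.004)
        print("base",im[b].mean(0).round(),b.sum()); rect=cv2.minAreaRect(P[b][:,:2].astype(np.float32)); print(np.round(rect[0],4),np.round(rect[1],3),rect[2])
    for nm,c in [("A",(.617,-.022)),("B",(.628,.06))]:
        r=np.hypot(P[...,0]-c[0],P[...,1]-c[1])
        m=(r<.05)&(P[...,2]>.128)&(P[...,2]<.16)
        print(n,nm,"top",P[m].mean(0).round(4),m.sum(), P[m].min(0).round(3),P[m].max(0).round(3))
    m=(np.abs(P[...,0]-.645)<.07)&(np.abs(P[...,1]-.012)<.19)&(P[...,2]>.03)&(P[...,2]<.1)&(im[...,2]>im[...,0].astype(int)+50)
    print("bin",cv2.minAreaRect(P[m][:,:2].astype(np.float32)))
    for c in [(.405,-.3),(.402,.313)]:
        m=(np.hypot(P[...,0]-c[0],P[...,1]-c[1])<.1)&(P[...,2]>.025)&(P[...,2]<.04);print("tray",im[m].mean(0).round(),cv2.minAreaRect(P[m][:,:2].astype(np.float32)))
```

```text
top G1 pin 139 [ 0.4589 -0.0308  0.0665] [ 0.4604 -0.0311  0.0716] [ 0.473 -0.019  0.079]
base [114. 108.  80.] 1339
[ 0.462  -0.0315] [0.091 0.09 ] 9.283648490905762
top G2 pin 140 [ 0.3214 -0.1186  0.0679] [ 0.3217 -0.1198  0.0714] [ 0.335 -0.108  0.079]
base [138.  99. 119.] 1438
[ 0.3222 -0.1208] [0.09 0.09] 18.00301170349121
top A top [ 0.6169 -0.0218  0.1369] 374 [ 0.596 -0.043  0.128] [0.638 0.    0.145]
top B top [0.6269 0.0614 0.1366] 372 [0.606 0.04  0.128] [0.65  0.084 0.145]
bin ((0.6407450437545776, 0.01300843060016632), (0.34321630001068115, 0.07649976015090942), 83.08602905273438)
tray [ 60. 122.  71.] ((0.40609365701675415, -0.2977254390716553), (0.1215386614203453, 0.12076359987258911), 88.122802734375)
tray [142.  51.  45.] ((0.4024979770183563, 0.31464770436286926), (0.12042582035064697, 0.1220577135682106), 4.0767011642456055)
scene G1 pin 221 [ 0.4677 -0.0393  0.056 ] [ 0.4662 -0.0379  0.0693] [ 0.476 -0.025  0.077]
base [117. 101.  73.] 818
[ 0.4623 -0.0338] [0.092 0.092] 9.007798194885254
scene G2 pin 215 [ 0.329  -0.1275  0.0557] [ 0.3276 -0.1265  0.0692] [ 0.336 -0.111  0.077]
base [138.  82. 118.] 777
[ 0.3229 -0.1241] [0.093 0.092] 20.556365966796875
scene A top [ 0.6243 -0.0303  0.1358] 281 [ 0.597 -0.047  0.128] [ 0.642 -0.004  0.142]
scene B top [0.6338 0.0527 0.1357] 241 [0.607 0.035 0.128] [0.652 0.081 0.142]
bin ((0.6449539065361023, 0.01070953905582428), (0.34812894463539124, 0.0822531133890152), 83.04745483398438)
tray [ 46. 109.  57.] ((0.40628892183303833, -0.29970210790634155), (0.12127076089382172, 0.1233999952673912), 88.1232681274414)
tray [130.  38.  35.] ((0.40388667583465576, 0.3106388747692108), (0.12106971442699432, 0.12360237538814545), 3.72735595703125)
```

View pics/t1.png

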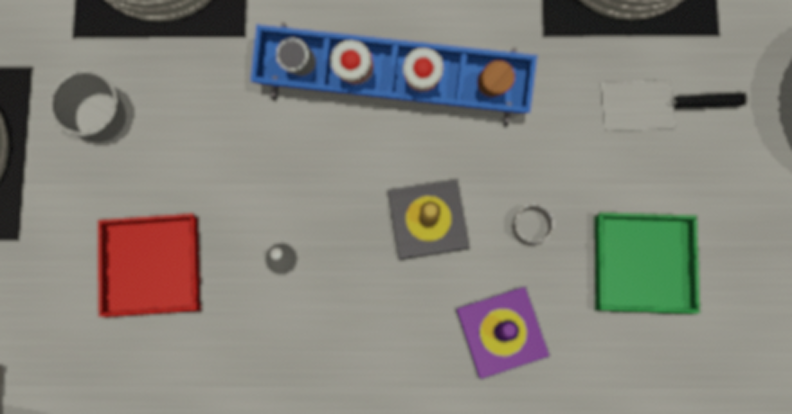

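View pics/scene0.png

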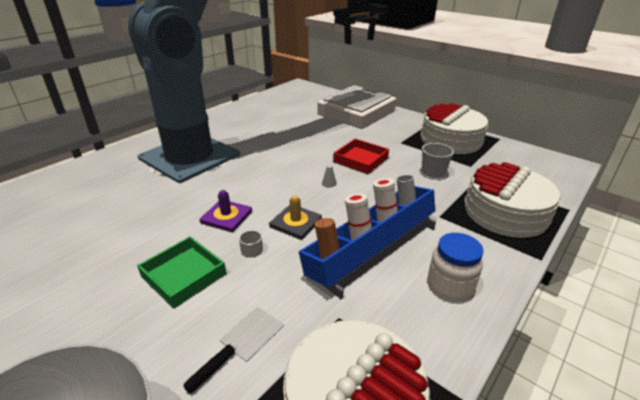

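Top view (crop, scale 1.8): the pillars are the two white rings with red dots at crop (350,60) and (423,68). The real gauge is the dark base at (428,218), and the purple base at (503,332) is the look-alike. The red tray is on the left (+y) and the green tray on the right (-y). The scene view agrees.

```bash
cat >> h.py <<'E'
def plan(wps,yaw=None,n=5,step=47,ds=8.4):
    """wps: list of world TCP points; prints drive_tool calls (shifts in mm / spin deg) from current pose"""
    s=env.observe(); Rm=R.from_quat(s["eef_rot"]).as_matrix(); p=np.array(s["tcp_pos"])
    y0=np.degrees(np.arctan2(Rm[1,1],Rm[0,1])); print("t",s["time"],"tcp",p.round(4),"yaw",y0.round(2),"tilt",Rm[:,2].round(4),"op",s["opening"],"F",np.round(s["wrist_force"],1))
    y1=y0 if yaw is None else y0+(yaw-y0+90)%180-90
    tot=[];cur=p;left=y1-y0;cy=y0
    for w in wps:
        w=np.array(w);k=int(np.ceil(max(np.linalg.norm(w-cur)*1000/step,1)))
        if w is wps[-1] or np.allclose(w,wps[-1]): k=max(k,int(np.ceil(abs(left)/ds)))
        for i in range(1,k+1):
            d=np.clip(left,-ds,ds);left-=d;cy+=d;tot.append((cur+(w-cur)*i/k,cy))
        cur=w
    base=(p,y0)
    for i in range(0,len(tot),n):
        b,yb=base;a=np.radians(yb);ey=np.array([np.cos(a),np.sin(a),0]);ez=np.array([0,0,-1.]);ex=np.cross(ey,ez)
        print([[[float(round(np.dot(q-b,e)*1000,1)) for e in (ex,ey,ez)],float(round(-(c-yb),1))] for q,c in tot[i:i+n]])
        base=tot[min(i+n,len(tot))-1]
E
python3 -c "
from h import *
plan([(.6226,-.0227,.262),(.6226,-.0227,.20)],-6.9)"
```

```text
t 1.3 tcp [0.1518 0.632  0.2637] yaw 76.49 tilt [-0.e+00 -1.e-04 -1.e+00] op 0.08789814228940551 F [-1.  -0.5  0.6]
[[[-33.9, -29.3, 0.1], 8.4], [[-67.9, -58.5, 0.2], 16.8], [[-101.8, -87.8, 0.3], 25.2], [[-135.7, -117.0, 0.4], 33.6], [[-169.6, -146.3, 0.5], 42.0]]
[[[-44.8, 1.0, 0.1], 8.4], [[-89.6, 1.9, 0.2], 16.8], [[-134.4, 2.9, 0.3], 25.2], [[-179.2, 3.8, 0.4], 33.6], [[-223.9, 4.8, 0.5], 41.4]]
[[[-33.0, 30.3, 0.1], -0.0], [[-65.9, 60.7, 0.2], -0.0], [[-98.9, 91.0, 0.3], -0.0], [[-131.9, 121.3, 0.4], -0.0], [[-164.8, 151.7, 0.5], -0.0]]
[[[-33.0, 30.3, 0.1], -0.0], [[-65.9, 60.7, 0.2], -0.0], [[-98.9, 91.0, 0.3], -0.0], [[-98.9, 91.0, 31.3], -0.0], [[-98.9, 91.0, 62.3], -0.0]]
```

drive_tool --commands '[[[-34, -29, 0], 8.4, 1], [[-68, -58.5, 0], 16.8, 1], [[-102, -88, 0], 25.2, 1], [[-136, -117, 0], 33.6, 1], [[-170, -146, 0], 42, 1]]'

```text
time: 1.8
tcp_pos: [0.2839, 0.4488, 0.2639]
eef_rot: [0.468, 0.884, 0.0, -0.0]
wrist_force: [-0.0, -0.5, 0.5]
opening: 0.0883
```

drive_tool --commands '[[[-45, 1, 0], 8.4, 1], [[-90, 2, 0], 16.8, 1], [[-134, 3, 0], 25.2, 1], [[-179, 4, 0], 33.6, 1], [[-224, 5, 0], 41.4, 1]]'

```text
time: 2.3
tcp_pos: [0.4149, 0.2671, 0.2641]
eef_rot: [0.75, 0.661, 0.0, -0.0]
wrist_force: [0.7, 1.1, 0.1]
opening: 0.0881
```

drive_tool --commands '[[[-33, 30, 0], 0, 1], [[-66, 61, 0], 0, 1], [[-99, 91, 0], 0, 1], [[-132, 121, 0], 0, 1], [[-165, 151, 0], 0, 1]]'

```text
time: 2.8
tcp_pos: [0.545, 0.0852, 0.264]
eef_rot: [0.748, 0.663, 0.0, -0.0]
wrist_force: [-0.6, -0.1, -0.6]
opening: 0.088
```

drive_tool --commands '[[[-33, 30, 0], 0, 1], [[-66, 61, 0], 0, 1], [[-99, 91, 0], 0, 1], [[-99, 91, 0], 0, 1]]'

```text
time: 3.2
tcp_pos: [0.6245, -0.0299, 0.2641]
eef_rot: [0.751, 0.66, -0.001, 0.003]
wrist_force: [-0.5, 1.1, -0.1]
opening: 0.088
```

Run:
```python
from h import *
im,P=cloud("wrist"); save(im,"w1.png")
for m in env.masks_of("pillar_a","wrist"):
    q=P[m["region"]]; q=q[q[:,2]>.125]; print(m["p"],len(q),q.mean(0).round(4),q.min(0).round(3),q.max(0).round(3)) if len(q) else 0
for nm,c in [("A",(.617,-.022)),("B",(.628,.06))]:
    m=(np.hypot(P[...,0]-c[0],P[...,1]-c[1])<.035)&(P[...,2]>.128)&(P[...,2]<.16); q=P[m]
    if len(q)>20:
        c0=q.mean(0);u,s,v=np.linalg.svd(q-c0,full_matrices=False); print(nm,len(q),c0.round(4),q.min(0).round(3),q.max(0).round(3),"normal",v[2].round(3))
plan([(.6226,-.0227,.125)],-6.9)
```

```text
0.88 2045 [ 0.6187 -0.0214  0.1368] [ 0.596 -0.046  0.125] [ 0.642 -0.001  0.143]
0.61 2660 [0.6282 0.06   0.137 ] [0.605 0.038 0.126] [0.652 0.083 0.143]
A 2030 [ 0.6184 -0.0216  0.1369] [ 0.596 -0.046  0.128] [ 0.641 -0.001  0.143] normal [-0.196  0.066  0.978]
B 2648 [0.628  0.0601 0.1371] [0.605 0.038 0.128] [0.651 0.083 0.143] normal [-0.208  0.014  0.978]
t 3.3 tcp [ 0.6226 -0.0236  0.2635] yaw -7.03 tilt [-3.e-04 -2.e-04 -1.e+00] op 0.08819393027419345 F [-0.3  0.8  0. ]
[[[0.3, -0.0, 46.2], -0.1], [[0.6, -0.0, 92.3], -0.1], [[0.9, -0.1, 138.5], -0.1]]
```

View pics/w1.png

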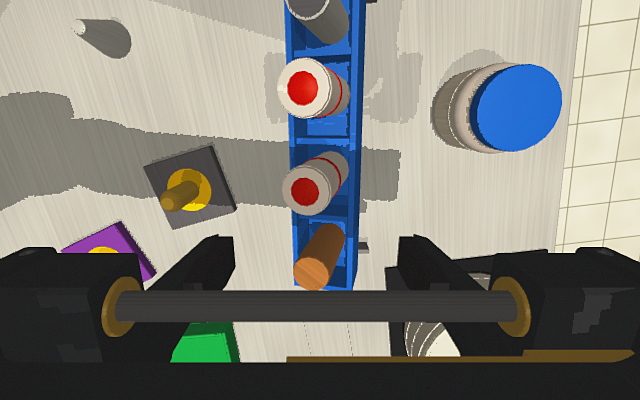

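The wrist view shows pillar A (nearest the gripper) at (305,190) and pillar B at (303,88). A jar with a blue lid is on the +x side at (515,110), so I check its clearance before descending.

Run:
```python
from h import *
im,P=cloud("wrist")
i=im.astype(int); m=(np.mgrid[:400,:640][1]>420)&(i[...,2]>i[...,0]+60)&(P[...,0]>.7)
print(P[m].min(0).round(3),P[m].max(0).round(3),np.median(P[m],0).round(3))
plan([(.624,-.0218,.124)],-6.9,step=40)
```

```text
[ 0.781 -0.019 -0.001] [0.932 0.058 0.103] [0.817 0.022 0.101]
t 3.35 tcp [ 0.6222 -0.0219  0.2634] yaw -6.9 tilt [-7.e-04  7.e-04 -1.e+00] op 0.08816425445967604 F [0.5 0.1 0. ]
[[[0.1, 0.4, 34.9], 0.0], [[0.2, 0.9, 69.7], 0.0], [[0.3, 1.3, 104.6], 0.0], [[0.3, 1.8, 139.4], 0.0]]
```

Jar is clear (x > 0.78, top at 0.103). Descend and grip gently.

drive_tool --commands '[[[0, 0, 40], 0, 1], [[0, 1, 80], 0, 1], [[0, 2, 115], 0, 1], [[0, 2, 139], 0, 1], [[0, 2, 139], 0, 1]]'

```text
time: 3.85
tcp_pos: [0.6215, -0.0203, 0.1215]
eef_rot: [0.747, 0.664, -0.002, -0.003]
wrist_force: [-0.8, -0.2, -0.4]
opening: 0.0882
```

drive_tool --commands '[[[0, 0, 0], 0, -1], [[0, 0, 0], 0, -1], [[0, 0, 0], 0, -1], [[0, 0, 0], 0, -1], [[0, 0, 0], 0, -1]]' --force 12

```text
time: 4.35
tcp_pos: [0.6246, -0.0228, 0.1254]
eef_rot: [0.748, 0.663, 0.0, 0.0]
wrist_force: [-0.4, -0.4, 0.3]
opening: 0.0506
```

drive_tool --commands '[[[0, 0, 0], 0, -1], [[0, 0, 0], 0, -1], [[0, 0, 0], 0, -1]]' --force 20

```text
time: 4.65
tcp_pos: [0.625, -0.023, 0.1254]
eef_rot: [0.748, 0.663, 0.0, 0.0]
wrist_force: [-1.7, 0.1, 5.7]
opening: 0.0485
```

drive_tool --commands '[[[0, -3, -12], 0, -1], [[0, -6, -24], 0, -1], [[0, -10, -40], 0, -1], [[0, -16, -60], 0, -1], [[0, -24, -90], 0, -1]]'

```text
time: 5.15
tcp_pos: [0.5989, -0.0198, 0.2152]
eef_rot: [0.748, 0.663, -0.001, -0.001]
wrist_force: [0.8, 1.2, -1.1]
opening: 0.0437
```

drive_tool --commands '[[[0, -30, -20], 0, -1], [[0, -50, -20], 0, -1], [[0, -50, -20], 0, -1], [[0, -50, -20], 0, -1]]' --force 30

```text
time: 5.55
tcp_pos: [0.5509, -0.0137, 0.2354]
eef_rot: [0.748, 0.663, 0.0, -0.0]
wrist_force: [-0.6, -0.7, -0.8]
opening: 0.0437
```

Run:
```python
from h import *
s=env.observe();print(s["tcp_pos"],s["opening"],s["wrist_force"])
im,P=cloud("scene"); save(cv2.resize(im[90:250,220:460],None,fx=3,fy=3),"s2.png"); 
iw,Pw=cloud("wrist"); save(iw,"w2.png")
t=s["tcp_pos"]; i=im.astype(int)
m=(np.hypot(P[...,0]-t[0],P[...,1]-t[1])<.06)&(P[...,2]>t[2]-.12)&(i.min(-1)>90)
q=P[m];print(len(q),q.min(0).round(3),q.max(0).round(3))
for lo in np.arange(q[:,2].min(),q[:,2].max(),.012):
    k=q[(q[:,2]>=lo)&(q[:,2]<lo+.012)]; print(round(lo,3),len(k),k.mean(0).round(4)) if len(k) else 0
```

```text
[ 0.55087886 -0.01370746  0.23540983] 0.04371194978487149 [-0.55176891 -0.72122776 -0.75573463]
555 [ 0.498 -0.055  0.135] [0.604 0.007 0.444]
0.135 64 [ 0.5678 -0.0284  0.1403]
0.147 51 [ 0.566  -0.0296  0.1526]
0.159 54 [ 0.5619 -0.0321  0.1651]
0.171 55 [ 0.5629 -0.031   0.1769]
0.183 30 [ 0.5603 -0.0336  0.1868]
0.195 30 [ 0.5551 -0.0331  0.2035]
0.207 55 [ 0.5555 -0.0326  0.2126]
0.219 50 [ 0.5555 -0.0327  0.2242]
0.231 52 [ 0.5515 -0.032   0.2399]
0.243 69 [ 0.5489 -0.0225  0.2447]
0.255 5 [ 0.5179 -0.0179  0.2596]
0.267 4 [ 0.5295 -0.0336  0.2751]
0.279 22 [ 0.5495 -0.0471  0.2829]
0.315 10 [0.5813 0.0043 0.3201]
0.435 4 [0.588  0.0063 0.4415]
```

View pics/s2.png

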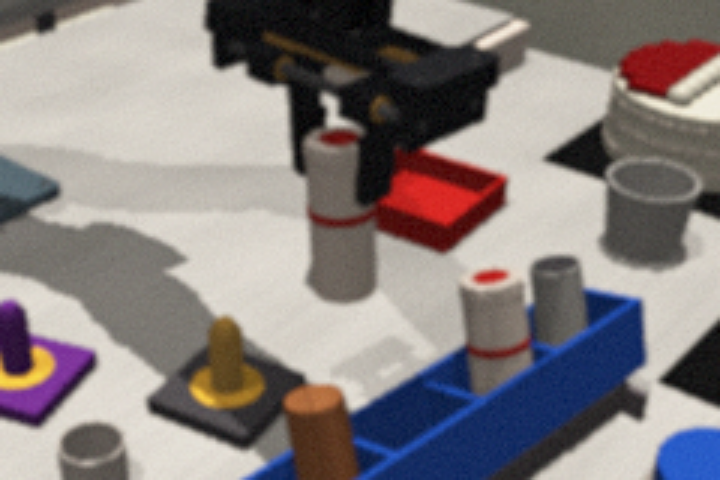

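The view shows pillar A upright in the grip, red dot at (340,137) and foot at (345,290) in the crop. The opening is 43.7 mm, so the tube has aligned with the pads. I fit the pillar and pin axes with the same cameras so that any camera bias cancels.

```bash
cat >> h.py <<'E'
from scipy.optimize import least_squares
def circ(q,r,c0):
    return least_squares(lambda c:np.hypot(q[:,0]-c[0],q[:,1]-c[1])-r,c0,loss="soft_l1",f_scale=.001).x
def pillar_fit(t,n="scene",im=None,P=None):
    if im is None: im,P=cloud(n)
    i=im.astype(int);out=[]
    for a,b in [(-.092,-.07),(-.07,-.048),(-.045,-.028)]:
        m=(np.hypot(P[...,0]-t[0],P[...,1]-t[1])<.04)&(P[...,2]>t[2]+a)&(P[...,2]<t[2]+b)&(i.min(-1)>60)
        if m.sum()>15: out.append((a,m.sum(),(circ(P[m],.022,t[:2])-t[:2]).round(4)))
    return out
E
python3 - <<'E'
from h import *
s=env.observe();t=np.array(s["tcp_pos"]);print(t)
print(pillar_fit(t)); 
im,P=cloud("top");m=(np.hypot(P[...,0]-t[0],P[...,1]-t[1])<.05)&(P[...,2]<t[2]+.015)&(P[...,2]>t[2]-.0)&(im.astype(int).max(-1)>110);print("toptop",m.sum(),(P[m].mean(0)-t).round(4) if m.any() else 0)
z=np.load("scene0.npz");P=z["P"]
for a,b in [(.025,.045),(.045,.064)]:
    m=(np.hypot(P[...,0]-.462,P[...,1]+.0325)<.03)&(P[...,2]>a)&(P[...,2]<b);print("pin",m.sum(),circ(P[m],.013,(.462,-.0325)).round(4))
plan([(.462,-.0325,.215)],step=45)
E
```

```text
[ 0.55160722 -0.01395936  0.23490836]
[(-0.092, np.int64(214), array([ 0.006 , -0.0014])), (-0.07, np.int64(216), array([ 0.0044, -0.0013])), (-0.045, np.int64(105), array([ 0.0024, -0.0013]))]
toptop 0 0
pin 77 [ 0.4619 -0.0334]
pin 80 [ 0.4617 -0.0332]
t 5.75 tcp [ 0.5515 -0.0141  0.2345] yaw -6.91 tilt [-2.e-04 -5.e-04 -1.e+00] op 0.04351320898775483 F [ 0.3  0.1 -1.4]
[[[-9.7, -28.9, 6.5], -0.0], [[-19.3, -57.8, 13.0], -0.0], [[-29.0, -86.7, 19.5], -0.0]]
```

drive_tool --commands '[[[-10, -29, 5], 0, -1], [[-20, -58, 10], 0, -1], [[-29, -87, 20], 0, -1], [[-29, -87, 20], 0, -1], [[-29, -87, 20], 0, -1]]' --force 55

```text
time: 6.25
tcp_pos: [0.4614, -0.0325, 0.2147]
eef_rot: [0.749, 0.663, -0.0, 0.0]
wrist_force: [0.4, -0.3, -1.1]
opening: 0.0437
```

Run:
```python
from h import *
s=env.observe();t=np.array(s["tcp_pos"]);print(t,s["opening"])
im,P=cloud("scene");print(pillar_fit(t,im=im,P=P)); save(cv2.resize(im[110:260,220:400],None,fx=4,fy=4),"s3.png")
m=(np.hypot(P[...,0]-.462,P[...,1]+.0325)<.03)&(P[...,2]>.03)&(P[...,2]<.064);print("pin",m.sum(),circ(P[m],.013,(.462,-.0325)).round(4))
```

```text
[ 0.46142065 -0.03246179  0.21469779] 0.04374719773784547
[(-0.092, np.int64(188), array([ 0.0061, -0.0014])), (-0.07, np.int64(197), array([ 0.0043, -0.0013])), (-0.045, np.int64(92), array([ 0.002 , -0.0013]))]
pin 138 [ 0.462  -0.0332]
```

View pics/s3.png

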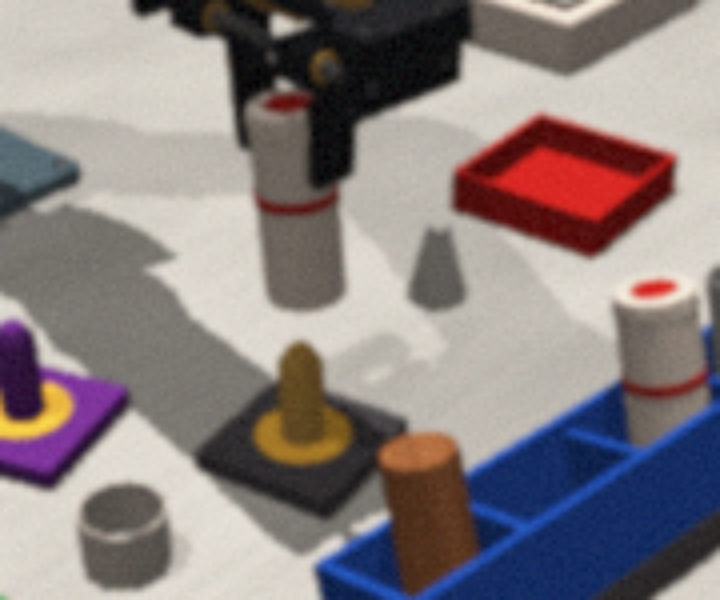

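Pillar A keeps about 5° of lean, with its foot about 7 mm to +x. I'll offset the entry for this. The foot meets the pin tip at TCP z ≈ 0.176. The stop should be near 0.156 if blocked and 0.116 if sound.

drive_tool --commands '[[[0, -5, 12], 0, -1], [[0, -5, 24], 0, -1], [[0, -5, 34], 0, -1], [[0, -5, 42], 0, -1], [[0, -5, 49], 0, -1]]' --force 25

```text
time: 6.8
tcp_pos: [0.4565, -0.0318, 0.1649]
eef_rot: [0.748, 0.663, -0.0, 0.0]
wrist_force: [0.7, 0.6, 0.0]
opening: 0.0435
```

```bash
python3 -c "
from h import *
s=env.observe();t=np.array(s['tcp_pos']);print(t,s['opening'],s['wrist_force'])
print(pillar_fit(t))"
```

```text
[ 0.45646445 -0.03177378  0.16492832] 0.04354242605962403 [0.66592534 0.56533569 0.00784321]
[(-0.092, np.int64(176), array([ 0.0056, -0.0015])), (-0.07, np.int64(176), array([ 0.0039, -0.0013])), (-0.045, np.int64(76), array([ 0.0023, -0.0009]))]
```

drive_tool --commands '[[[0, 0, 4], 0, -1], [[0, 0, 8], 0, -1], [[0, 0, 11], 0, -1], [[0, 0, 14], 0, -1], [[0, 0, 14], 0, -1]]'

```text
time: 7.35
tcp_pos: [0.4561, -0.0317, 0.1515]
eef_rot: [0.748, 0.663, -0.0, -0.0]
wrist_force: [-0.3, -0.9, -1.0]
opening: 0.0436
```

drive_tool --commands '[[[0, 1, 5], 0, -1], [[0, 1, 10], 0, -1], [[0, 2, 14], 0, -1], [[0, 2, 18], 0, -1], [[0, 2, 18], 0, -1]]'

```text
time: 7.85
tcp_pos: [0.4577, -0.032, 0.1331]
eef_rot: [0.748, 0.663, -0.0, -0.0]
wrist_force: [-0.3, 0.1, -2.4]
opening: 0.0433
```

drive_tool --commands '[[[0, 1, 5], 0, -1], [[0, 1, 10], 0, -1], [[0, 2, 14], 0, -1], [[0, 2, 17], 0, -1], [[0, 2, 19], 0, -1]]'

```text
time: 8.35
tcp_pos: [0.4628, -0.0324, 0.1157]
eef_rot: [0.748, 0.663, 0.002, 0.002]
wrist_force: [-0.3, 0.1, 17.9]
opening: 0.0423
```

Run:
```python
from h import *
s=env.observe();t=np.array(s['tcp_pos']);print(t,s['opening'],s['wrist_force'])
im,P=cloud("scene");print(pillar_fit(t,im=im,P=P))
i=im.astype(int);m=(np.hypot(P[...,0]-t[0],P[...,1]-t[1])<.03)&(i[...,0]>i[...,1]+50)
for a in np.unique(P[m][:,2].round(2)): print(a,(P[m][:,2].round(2)==a).sum(),end="; ")
q=P[m]; print("red",np.median(q[q[:,2]<t[2]-.02],0))
```

```text
[ 0.46279323 -0.03242456  0.11566062] 0.042312133722510685 [-0.27525347  0.14261373 17.91140289]
[(-0.092, np.int64(152), array([ 0.0016, -0.001 ])), (-0.07, np.int64(161), array([ 0.0012, -0.0011])), (-0.045, np.int64(62), array([ 0.0013, -0.0013]))]
0.08 19; 0.13 27; red [ 0.47888761 -0.04953004  0.07739975]
```

Pillar A seated on the base: TCP z is 0.1157 with 18 N of contact, and it is now upright. It is sound, so it goes in the green tray. Lift it off first.

drive_tool --commands '[[[0, 0, 0], 0, -1], [[0, 0, -10], 0, -1], [[0, 0, -30], 0, -1], [[0, 0, -55], 0, -1], [[0, 0, -80], 0, -1]]' --force 35

```text
time: 8.9
tcp_pos: [0.4605, -0.0324, 0.196]
eef_rot: [0.749, 0.663, 0.0, 0.0]
wrist_force: [0.6, -0.5, -0.7]
opening: 0.0423
```

```bash
python3 -c "
from h import *
s=env.observe();t=np.array(s['tcp_pos'])
print(pillar_fit(t))
plan([(.406,-.2985,.19),(.406,-.2985,.112)],step=42)"
```

```text
[(-0.092, np.int64(173), array([ 0.0011, -0.0009])), (-0.07, np.int64(186), array([ 0.0009, -0.0009])), (-0.045, np.int64(82), array([ 0.0009, -0.0008]))]
t 8.95 tcp [ 0.4627 -0.0327  0.1993] yaw -6.97 tilt [ 6.4e-03  4.0e-04 -1.0e+00] op 0.04252269967623305 F [0.8 0.2 0.5]
[[[-38.7, -3.4, 1.3], -0.0], [[-77.3, -6.9, 2.7], -0.0], [[-116.0, -10.3, 4.0], -0.0], [[-154.7, -13.7, 5.3], -0.0], [[-193.4, -17.1, 6.6], -0.0]]
[[[-38.7, -3.4, 1.3], -0.0], [[-77.3, -6.9, 2.7], -0.0], [[-77.3, -6.9, 41.7], -0.0], [[-77.3, -6.9, 80.7], -0.0]]
```

drive_tool --commands '[[[-39, -3, 1], 0, -1], [[-77, -7, 2], 0, -1], [[-116, -10, 4], 0, -1], [[-155, -14, 5], 0, -1], [[-193, -17, 6], 0, -1]]'

```text
time: 9.45
tcp_pos: [0.42, -0.2235, 0.1891]
eef_rot: [0.748, 0.663, 0.0, 0.001]
wrist_force: [1.2, 0.1, -0.7]
opening: 0.042
```

drive_tool --commands '[[[-39, -3, 0], 0, -1], [[-77, -7, 0], 0, -1], [[-77, -7, 35], 0, -1], [[-77, -7, 65], 0, -1], [[-77, -7, 65], 0, -1]]'

```text
time: 9.95
tcp_pos: [0.4021, -0.2964, 0.1212]
eef_rot: [0.749, 0.663, -0.001, -0.002]
wrist_force: [-1.3, 0.9, 0.2]
opening: 0.0425
```

```bash
python3 -c "
from h import *
s=env.observe();t=np.array(s['tcp_pos'])
print(pillar_fit(t))
plan([(.406,-.2985,.106)],step=42)"
```

```text
[(-0.092, np.int64(209), array([ 0.0007, -0.0006])), (-0.07, np.int64(217), array([ 0.0004, -0.0007])), (-0.045, np.int64(69), array([ 0.0006, -0.0008]))]
t 10.0 tcp [ 0.403  -0.297   0.1229] yaw -6.93 tilt [-0.0026  0.001  -1.    ] op 0.04255762797406881 F [ 0.4 -0.  -0.8]
[[[-1.1, 3.1, 16.9], -0.0]]
```

drive_tool --commands '[[[-1, 2, 8], 0, -1], [[-1, 2, 13], 0, -1], [[-1, 2, 16], 0, -1], [[-1, 2, 17.5], 0, -1], [[-1, 2, 17.5], 0, -1]]'

```text
time: 10.5
tcp_pos: [0.4059, -0.2985, 0.1064]
eef_rot: [0.748, 0.663, 0.0, 0.0]
wrist_force: [0.6, -0.7, -0.9]
opening: 0.0425
```

drive_tool --commands '[[[0, 0, 0], 0, 0.3], [[0, 0, 0], 0, 0.5], [[0, 0, 0], 0, 0.8], [[0, 0, 0], 0, 1], [[0, 0, 0], 0, 1]]'

```text
time: 11.0
tcp_pos: [0.4058, -0.2986, 0.1063]
eef_rot: [0.748, 0.663, 0.0, 0.0]
wrist_force: [0.6, 0.1, 0.8]
opening: 0.0804
```

drive_tool --commands '[[[0, 0, -20], 0, 1], [[0, 0, -60], 0, 1], [[0, 0, -105], 0, 1], [[0, 0, -150], 0, 1]]'

```text
time: 11.4
tcp_pos: [0.4052, -0.2985, 0.2577]
eef_rot: [0.749, 0.663, -0.0, -0.0]
wrist_force: [0.8, -0.5, 0.2]
opening: 0.0883
```

Run:
```python
from h import *
im,P=cloud("scene"); t=np.array([.406,-.2985,.1055]); print(pillar_fit(t,im=im,P=P))
m=(np.hypot(P[...,0]-t[0],P[...,1]-t[1])<.05)&(P[...,2]>.1);print(P[m].mean(0),m.sum())
it,Pt=cloud("top");m=(np.hypot(Pt[...,0]-.628,Pt[...,1]-.06)<.035)&(Pt[...,2]>.128)&(Pt[...,2]<.16);print("B",m.sum(),Pt[m].mean(0).round(4))
plan([(.42,-.28,.262),(.634,.0593,.262),(.634,.0593,.20)],-6.9,step=47)
```

```text
[(-0.092, np.int64(199), array([ 0.0009, -0.0009])), (-0.07, np.int64(211), array([ 0.001 , -0.0008])), (-0.045, np.int64(90), array([ 0.0009, -0.0007]))]
[ 0.42677115 -0.31058485  0.40177045] 7803
B 370 [0.6271 0.0615 0.1366]
t 11.5 tcp [ 0.4081 -0.3007  0.2615] yaw -6.93 tilt [ 0.0089 -0.0041 -1.    ] op 0.08814171551232494 F [-0.1  0.1  0.7]
[[[22.0, 9.3, -0.5], -0.0], [[62.3, 28.3, -0.5], -0.0], [[102.6, 47.4, -0.5], -0.0], [[142.9, 66.4, -0.5], -0.0], [[183.2, 85.5, -0.5], -0.0]]
[[[40.3, 19.1, 0.0], -0.0], [[80.6, 38.2, 0.0], -0.0], [[120.9, 57.2, 0.0], -0.0], [[161.1, 76.3, 0.0], -0.0], [[201.4, 95.4, 0.0], -0.0]]
[[[-0.0, 0.0, 31.0], -0.0], [[-0.0, 0.0, 62.0], -0.0]]
```

Pillar A stands upright in the green tray. Now pillar B.

drive_tool --commands '[[[35, 18, -3], 0, 1], [[72, 35, -3], 0, 1], [[110, 52, -3], 0, 1], [[147, 69, -3], 0, 1], [[184, 87, -3], 0, 1]]'

```text
time: 12.0
tcp_pos: [0.5145, -0.1247, 0.2587]
eef_rot: [0.748, 0.663, -0.0, -0.0]
wrist_force: [0.8, -0.5, -0.3]
opening: 0.0881
```

drive_tool --commands '[[[40, 19, 0], 0, 1], [[80, 38, 0], 0, 1], [[121, 57, 0], 0, 1], [[161, 76, 0], 0, 1], [[199, 96, 0], 0, 1]]'

```text
time: 12.5
tcp_pos: [0.6337, 0.0618, 0.2583]
eef_rot: [0.748, 0.663, -0.0, -0.001]
wrist_force: [0.6, -0.4, -0.6]
opening: 0.0884
```

drive_tool --commands '[[[0, 0, 20], 0, 1], [[0, 0, 50], 0, 1], [[0, 0, 50], 0, 1]]'

```text
time: 12.8
tcp_pos: [0.6305, 0.0599, 0.2047]
eef_rot: [0.748, 0.663, -0.003, -0.002]
wrist_force: [-0.5, -0.6, 0.1]
opening: 0.088
```

```bash
python3 -c "
from h import *
plan([(.634,.0595,.125)],-6.9,step=42)"
```

```text
t 12.8 tcp [0.6305 0.0599 0.2047] yaw -6.88 tilt [-0.0082 -0.0012 -1.    ] op 0.08797852962872933 F [-0.5 -0.6  0.1]
[[[-0.0, 1.8, 39.8], 0.0], [[-0.0, 3.5, 79.7], 0.0]]
```

drive_tool --commands '[[[-1, 0, 30], 0, 1], [[-1, 0, 60], 0, 1], [[-1, 0, 83], 0, 1], [[-1, 0, 83], 0, 1]]'

```text
time: 13.2
tcp_pos: [0.6313, 0.0583, 0.124]
eef_rot: [0.749, 0.663, -0.002, -0.002]
wrist_force: [0.1, 0.7, 0.5]
opening: 0.0882
```

drive_tool --commands '[[[0, 0, 0], 0, -1], [[0, 0, 0], 0, -1], [[0, 0, 0], 0, -1], [[0, 0, 0], 0, -1], [[0, 0, 0], 0, -1]]' --force 12

```text
time: 13.7
tcp_pos: [0.6335, 0.0588, 0.1268]
eef_rot: [0.748, 0.663, 0.0, 0.0]
wrist_force: [-1.5, 0.2, 0.4]
opening: 0.0503
```

drive_tool --commands '[[[0, 0, 0], 0, -1], [[0, 0, 0], 0, -1], [[0, 0, 0], 0, -1]]' --force 20

```text
time: 14.0
tcp_pos: [0.6338, 0.0587, 0.1269]
eef_rot: [0.748, 0.663, 0.0, 0.0]
wrist_force: [-0.1, 0.0, 6.1]
opening: 0.0485
```

drive_tool --commands '[[[0, -3, -12], 0, -1], [[0, -6, -24], 0, -1], [[0, -10, -40], 0, -1], [[0, -16, -60], 0, -1], [[0, -24, -90], 0, -1]]'

```text
time: 14.5
tcp_pos: [0.6076, 0.0616, 0.2167]
eef_rot: [0.748, 0.663, -0.001, -0.001]
wrist_force: [-0.4, -0.4, -0.7]
opening: 0.046
```

```bash
python3 -c "
from h import *
s=env.observe();t=np.array(s['tcp_pos'])
print(pillar_fit(t))
plan([(.457,-.032,.21)],-6.9,step=42)"
```

```text
[(-0.092, np.int64(205), array([ 0.0109, -0.0003])), (-0.07, np.int64(220), array([0.0077, 0.0001])), (-0.045, np.int64(90), array([0.0049, 0.0007]))]
t 14.55 tcp [0.6094 0.0616 0.2222] yaw -6.93 tilt [ 0.0032  0.0017 -1.    ] op 0.044800446489185686 F [ 1.1 -0.9  0.6]
[[[-22.3, -28.0, 2.4], -0.0], [[-44.5, -56.0, 4.9], -0.0], [[-66.8, -84.0, 7.3], -0.0], [[-89.1, -112.0, 9.8], -0.0], [[-111.3, -140.0, 12.2], -0.0]]
```

drive_tool --commands '[[[-22, -28, 0], 0, -1], [[-45, -56, 0], 0, -1], [[-67, -84, 0], 0, -1], [[-89, -112, 0], 0, -1], [[-111, -138, 0], 0, -1]]' --force 55

```text
time: 15.05
tcp_pos: [0.457, -0.0325, 0.2168]
eef_rot: [0.748, 0.663, 0.0, -0.001]
wrist_force: [1.2, -1.1, -1.2]
opening: 0.0443
```

drive_tool --commands '[[[0, 0, 0], 0, -1], [[0, 0, 0], 0, -1], [[0, 0, 0], 0, -1]]' --force 55

```text
time: 15.35
tcp_pos: [0.46, -0.0313, 0.2168]
eef_rot: [0.748, 0.664, 0.001, 0.0]
wrist_force: [0.3, 0.6, -0.9]
opening: 0.0439
```

```bash
python3 -c "
from h import *
s=env.observe();t=np.array(s['tcp_pos'])
im,P=cloud('scene');print(pillar_fit(t,im=im,P=P))
m=(np.hypot(P[...,0]-t[0],P[...,1]-t[1])<.035)&(P[...,2]>t[2]-.02)&(P[...,2]<t[2]+.03)&(im.astype(int)[...,0]>im.astype(int)[...,1]+50);print('top z rel',np.median(P[m][:,2])-t[2])
plan([(.456,-.032,.18)],-6.9,step=42)"
```

```text
[(-0.092, np.int64(194), array([0.0091, 0.0001])), (-0.07, np.int64(202), array([0.0065, 0.0003])), (-0.045, np.int64(93), array([0.004 , 0.0007]))]
top z rel 0.009843655114022853
t 15.4 tcp [ 0.4601 -0.0313  0.2166] yaw -6.83 tilt [ 9.e-04  2.e-04 -1.e+00] op 0.04378774904115291 F [ 0.1 -0.5 -1.4]
[[[-1.2, -4.0, 36.6], 0.1]]
```

drive_tool --commands '[[[-2.5, -7, 15], 0, -1], [[-2.5, -7, 30], 0, -1], [[-2.5, -7, 40], 0, -1], [[-2.5, -7, 46], 0, -1], [[-2.5, -7, 50], 0, -1]]' --force 25

```text
time: 15.9
tcp_pos: [0.4523, -0.0336, 0.1658]
eef_rot: [0.748, 0.663, -0.0, 0.0]
wrist_force: [0.8, 0.2, -0.9]
opening: 0.0438
```

```bash
python3 -c "
from h import *
s=env.observe();t=np.array(s['tcp_pos']);print(t,s['wrist_force'],s['opening'])
print(pillar_fit(t))"
```

```text
[ 0.45230469 -0.03357057  0.16584413] [ 0.81617663  0.15134892 -0.91231667] 0.043755928441445505
[(-0.092, np.int64(176), array([0.0075, 0.0003])), (-0.07, np.int64(177), array([0.0052, 0.0006])), (-0.045, np.int64(76), array([0.0033, 0.0006]))]
```

drive_tool --commands '[[[0, 1, 4], 0, -1], [[0, 1, 7], 0, -1], [[0, 2, 10], 0, -1], [[0, 2, 12], 0, -1], [[0, 2, 13], 0, -1]]'

```text
time: 16.45
tcp_pos: [0.4579, -0.0344, 0.1555]
eef_rot: [0.749, 0.663, 0.003, 0.003]
wrist_force: [0.9, -1.1, 23.8]
opening: 0.0426
```

It stopped at TCP z 0.1555 with 24 N, as a blocked pillar should. I'll press slightly more to confirm.

drive_tool --commands '[[[0, 1, 1], 0, -1], [[0, 2, 2], 0, -1], [[0, 2, 2], 0, -1]]' --force 40

```text
time: 16.75
tcp_pos: [0.4597, -0.0347, 0.1548]
eef_rot: [0.749, 0.663, 0.003, 0.002]
wrist_force: [-5.9, 0.2, 39.9]
opening: 0.043
```

```bash
python3 -c "
from h import *
s=env.observe();t=np.array(s['tcp_pos']);print(t,s['wrist_force'],s['opening'])
im,P=cloud('scene');print(pillar_fit(t,im=im,P=P));save(cv2.resize(im[110:260,220:400],None,fx=4,fy=4),'s4.png')"
```

```text
[ 0.45974721 -0.03474676  0.15483566] [-5.94319928  0.20698319 39.86275077] 0.04296091508568849
[(-0.092, np.int64(155), array([0.0015, 0.0011])), (-0.07, np.int64(170), array([0.0013, 0.0011])), (-0.045, np.int64(69), array([0.001, 0.001]))]
```

View pics/s4.png

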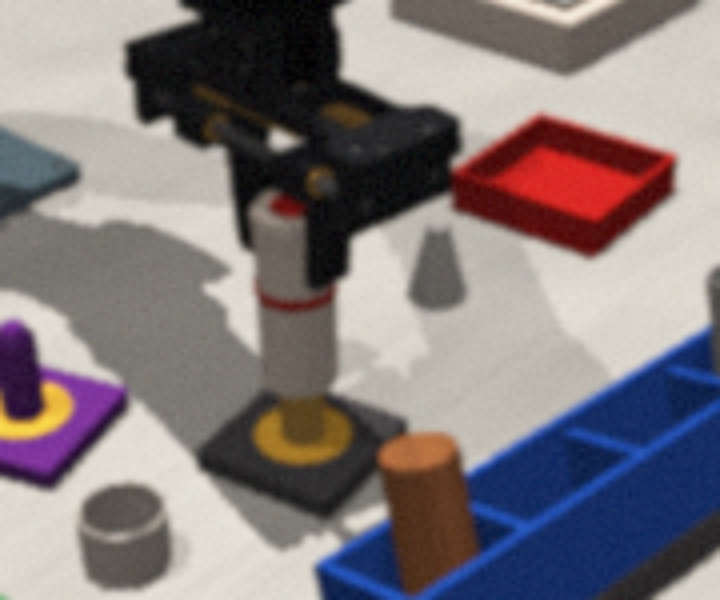

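Pillar B stands on the pin with brass still visible below its foot (crop (303,420)), so it stopped short and is faulty. It goes to the red tray.

drive_tool --commands '[[[0, 0, -5], 0, -1], [[0, 0, -15], 0, -1], [[0, 0, -30], 0, -1], [[0, 0, -50], 0, -1], [[0, 0, -50], 0, -1]]'

```text
time: 17.3
tcp_pos: [0.4568, -0.0342, 0.2029]
eef_rot: [0.748, 0.663, 0.001, 0.001]
wrist_force: [-0.2, 0.5, -1.3]
opening: 0.0425
```

```bash
python3 -c "
from h import *
s=env.observe();t=np.array(s['tcp_pos'])
print(pillar_fit(t))
plan([(.403,.3125,.2),(.403,.3125,.12)],step=44)"
```

```text
[(-0.092, np.int64(178), array([0.0011, 0.0013])), (-0.07, np.int64(187), array([0.001 , 0.0013])), (-0.045, np.int64(84), array([0.0011, 0.001 ]))]
t 17.35 tcp [ 0.4562 -0.034   0.2018] yaw -6.89 tilt [ 1.4e-03  6.0e-04 -1.0e+00] op 0.042269580138117414 F [ 0.8 -1.  -0.7]
[[[42.2, -11.8, 0.2], -0.0], [[84.4, -23.6, 0.5], -0.0], [[126.6, -35.4, 0.7], -0.0], [[168.8, -47.2, 0.9], -0.0], [[211.0, -59.0, 1.1], -0.0]]
[[[42.2, -11.8, 0.2], -0.0], [[84.4, -23.6, 0.5], -0.0], [[126.6, -35.4, 0.7], -0.0], [[126.6, -35.4, 40.7], -0.0], [[126.6, -35.4, 80.7], -0.0]]
```

drive_tool --commands '[[[42, -12, 0], 0, -1], [[84, -24, 0], 0, -1], [[127, -35, 0], 0, -1], [[169, -47, 0], 0, -1], [[211, -59, 0], 0, -1]]'

```text
time: 17.85
tcp_pos: [0.4214, 0.1838, 0.2002]
eef_rot: [0.748, 0.663, -0.001, -0.0]
wrist_force: [0.8, -1.0, -1.5]
opening: 0.0423
```

drive_tool --commands '[[[42, -12, 0], 0, -1], [[84, -24, 0], 0, -1], [[127, -35, 0], 0, -1], [[127, -35, 40], 0, -1], [[127, -35, 75], 0, -1]]'

```text
time: 18.35
tcp_pos: [0.402, 0.3144, 0.1242]
eef_rot: [0.747, 0.665, -0.0, -0.0]
wrist_force: [0.7, -0.8, -1.7]
opening: 0.0425
```

drive_tool --commands '[[[0, 0, 0], 0, -1], [[0, 0, 0], 0, -1]]'

```text
time: 18.55
tcp_pos: [0.4028, 0.3118, 0.1257]
eef_rot: [0.749, 0.663, -0.001, 0.0]
wrist_force: [1.0, -0.2, -0.7]
opening: 0.0424
```

```bash
python3 -c "
from h import *
s=env.observe();t=np.array(s['tcp_pos'])
print(pillar_fit(t))
plan([(.403,.3125,.106)],step=44)"
```

```text
[(-0.092, np.int64(104), array([0.0009, 0.0009])), (-0.07, np.int64(108), array([0.0006, 0.0009])), (-0.045, np.int64(46), array([0.0004, 0.0011]))]
t 18.6 tcp [0.4037 0.3124 0.1269] yaw -6.96 tilt [ 3.e-04 -1.e-04 -1.e+00] op 0.042373083586941994 F [ 0.1 -0.5 -1.1]
[[[0.0, -0.7, 20.9], -0.0]]
```

drive_tool --commands '[[[0, 0, 8], 0, -1], [[0, 0, 15], 0, -1], [[0, 0, 19], 0, -1], [[0, 0, 21], 0, -1], [[0, 0, 21], 0, -1]]'

```text
time: 19.1
tcp_pos: [0.4033, 0.3128, 0.1053]
eef_rot: [0.748, 0.663, 0.0, -0.0]
wrist_force: [-0.4, -0.2, -1.7]
opening: 0.0427
```

drive_tool --commands '[[[0, 0, 0], 0, 0.3], [[0, 0, 0], 0, 0.5], [[0, 0, 0], 0, 0.8], [[0, 0, 0], 0, 1], [[0, 0, 0], 0, 1]]'

```text
time: 19.6
tcp_pos: [0.4033, 0.3127, 0.1053]
eef_rot: [0.748, 0.663, 0.0, 0.0]
wrist_force: [-0.4, -0.2, -0.2]
opening: 0.0805
```

drive_tool --commands '[[[0, 0, -20], 0, 1], [[0, 0, -60], 0, 1], [[0, 0, -105], 0, 1], [[0, 0, -150], 0, 1], [[0, 0, -150], 0, 1]]'

```text
time: 20.1
tcp_pos: [0.406, 0.3145, 0.2607]
eef_rot: [0.749, 0.663, 0.005, -0.001]
wrist_force: [0.5, 1.1, -0.2]
opening: 0.0881
```

Run:
```python
from h import *
im,P=cloud("scene"); save(im,"s5.png")
for t in [(.403,.3125,.1055),(.406,-.2985,.1055)]: print(pillar_fit(np.array(t),im=im,P=P))
s=env.observe();print(s["tcp_pos"],s["opening"],s["wrist_force"])
```

```text
[(-0.092, np.int64(95), array([0.0013, 0.0014])), (-0.07, np.int64(104), array([0.0017, 0.0017])), (-0.045, np.int64(46), array([0.0014, 0.0014]))]
[(-0.092, np.int64(201), array([ 0.0008, -0.0007])), (-0.07, np.int64(212), array([ 0.0009, -0.0008])), (-0.045, np.int64(87), array([ 0.0007, -0.0006]))]
[0.40459623 0.31382357 0.25791353] 0.08825654260342206 [-0.55965729 -0.14904999 -0.20305534]
```

View pics/s5.png

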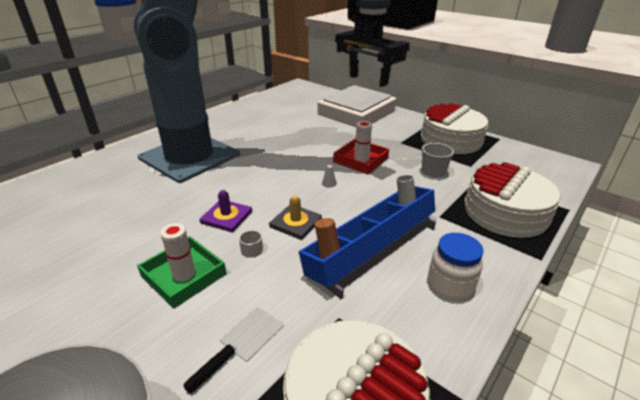

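The scene view shows both pillars upright, one in the green tray at (180,255) and one in the red tray at (363,142). Everything else is in place and the gripper is clear.

```bash
python3 -c "
from h import *
print(env.finish_job())"
```

```text
the job is handed in; nothing more can be done
None
```

Both pillars are tested and sorted, and the job was handed in at about 20 s of the 56 s allowed.

- **First pillar (third compartment from the +y end of the bin):** it went over the brass pin all the way to the base. The tool stopped at 0.1157 m with 18 N of contact, which puts the foot at about 15 mm, the height of the base top. It is sound and stands upright in the green tray.
- **Second pillar (second compartment from the +y end):** it stopped with its foot about 40 mm above the base, held at up to 40 N of push, and the picture showed bare pin below its foot. It is faulty and stands upright in the red tray.

**Last checks:** the final picture and axis fits show both pillars upright within 2–3 mm of their tray centres. The other objects look unmoved, by eye only. The gripper is open about 0.15 m above the red tray and touches nothing.

**Disagreement:** each pillar still leaned about 5–6° in the grip after leaving the bin, although the finger opening suggested it was straight. I offset the entry over the pin to allow for this, and the pin straightened each one. No check failed.

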